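# Set and hold the spring stop of a saw-length jig

## Robot

A 7-joint arm with a two-finger parallel gripper is mounted at the origin on the work surface; the furniture and walls round the work are solid. World frame = base frame: x ahead of the robot, y to its left, z up, the work surface at z = 0. Lengths are in m, angles in rad, forces in N, time in s.
With the tool pointing down it reaches from about 0.425 to 0.95 m from the base axis. Payload 16.7 kg.
Tool frame: the origin (TCP) lies between the finger pads; the fingertips stand 22 mm ahead of it and the grasp point (between the pads) lies 3 mm ahead of it; z points along the fingers, y is the line along which they close (so a half turn about z gives the same grasp; the last joint's range is limited). The gripper opens to 94 mm and grips with 3 to 60 N. Pads are 16 mm wide; open, the fingers measure 119 mm over their backs; the gripper's body (75 mm by 177 mm) begins 78 mm behind the grasp point.
Start: joints at [-1.446, 0.426, 0.074, 1.606, -0.034, 1.111, -0.067], TCP at [0.183, 0.65, 0.227] pointing down, gripper open.
Joint ranges: [-2.85, 2.85], [-0.5, 2.14], [-1.23, 1.37], [0.21, 2.46], [-1.02, 4.16], [0.16, 2.05], [-2.73, 2.73]. Speed limits (rad/s): [1.89, 1.89, 2.39, 2.39, 3.01, 3.01, 3.01].

## Interface

Orientations are given as a unit quaternion [w, x, y, z].
In Python, from plant import ctrl gives the robot as it stands.
- The arm moves only by the shell command python3 -m pendant 'ROWS' [FORCE]. ROWS is text: rows parted by semicolons, each of 7 numbers parted by spaces: the shift along the tool's x, y, z in mm, then the turn, a rotation vector about the tool's x, y, z in degrees, then the finger opening in mm, from 0 to 94. A call has 1 to 10 rows; each row is the pose to reach, as a shift and turn from the pose commanded when the call began, along the tool's axes at that moment; what a row does not reach only later rows make up. A row lasts 1/8 s, in which the tool goes at most 62.5 mm and 10.7 degrees, less where a joint would pass 70% of its speed; a pose out of reach is approached as far as the arm can. A call with a gripper value outside its range is refused whole. The fingers move at their own pace and stop on an object; FORCE is the grip in N (left out, the last holds). Time passes only in rows, so rows that repeat a pose let the fingers close. It gives the time, the measured TCP pose, the force, the opening and the grip force at its end, in the units of the state.
- ctrl.get_obs(): the state, without advancing time (a new reading comes with each control period).
- ctrl.snapshot(name): name is "scene" or "top" or "wrist"; returns a dict with "pixels" (420x560x3 uint8, red, green, blue), "intrinsics" (3x3 intrinsics, pixels), "extrinsics" (4x4, takes a point from camera to world coordinates). Camera axes: x right, y down, z forward; pixel columns grow to the right and rows downward; lengths in m; the calibration is good to about 2 mm. A picture is of the moment at which its call begins. There is no depth.
- ctrl.hand_in(): hands the job in; it is judged then, once.
The state is a dict: "time": time; "joint_positions": joint angles; "dq": joint speeds; "effort": joint torques, N m; "eef_pos": TCP position; "tool_rot": TCP orientation; "wrist_force": force on the tool from outside, world axes, zero at the start; "wrist_torque": the same for the moment, N m; "grip_width": finger opening in m; "gripper_force": force on a finger pad.
Only numpy, scipy, OpenCV 4.12 (cv2) and the standard library are available. Lean on these libraries where they do the work, as an engineer would, in place of code of your own. Each camera call takes 0.05 s, during which the arm holds its last target. There are 200 camera calls.

## Task

On the saw-length jig, turn the hinged scale leaf right over until it lies flat with its brass face up beside the spring stop. Then pull the blue stop out by its black post until its red pointer meets the red line on the brass face, without pulling it well past the line (not a centimetre over), and keep holding it there for the sawing: finish while still holding the stop at the line, because it springs back if let go. Leave the other things on the bench where they are.

Things in the scene. Friction and masses are not known exactly. Their poses are not given: they have to be found in the camera images.
- jig: saw-length jig fixed to the bench, dark steel base plate 10 mm thick. Origin on the bench; plate from -130 to +57 mm in its x, -110 to +90 mm in its y; z up. x runs along the stop's guide rods (at y = -85 mm); the stop is pulled toward -x. The leaf starts on the +y side. Two black rests (tops 33 mm up), one each side of the hinge, carry the leaf; the steel head block behind the stop is 40 mm high
- leaf (a joint): angle of the hinged scale leaf (150 x 60 x 5 mm, one face grey, one brass): about 0 = lying on the jig's +y side, grey face up; pi = turned right over, flat beside the stop, brass face up. The hinge is stiff (0.05 N m): the leaf stays where it is left and must be brought all the way down
- hinge (a point): point on the leaf's hinge axis, level with the middle of the leaf's peg; the hinge axis is parallel to the jig's x and 36 mm above the bench
- leaf_peg (a point): grip of the leaf: round black peg, 10 mm in diameter, parallel to hinge and jig x, sticking out 40 mm from the leaf's far (+x) end at its free edge. This point is on its centre line, 24 mm from the leaf's end, 16 mm from the peg's tip, 60 mm from the hinge axis, 36 mm above the bench when the leaf is flat; no part of the jig is under it. It can turn in the grip as the leaf swings
- stop (a joint): how far the stop is pulled out, m: 0 = home against its spring, 0.11 = end of travel. It moves along the jig's -x. The spring pulls it home with about 3 N at 0, plus 1.1 N per cm (about 13 N at 0.085)
- handle (a point): place to grip the stop: upright round black post on the blue stop, 16 mm in diameter, its top 96 mm above the bench and its straight part from 34 to 92 mm; this point lies on its centre line, 74 mm above the bench. Nothing near it is higher than 45 mm once the leaf is down
- pointer (a point): tip of the small red pointer (4 mm wide) on the stop, 40 mm above the bench, beside the free edge of the turned leaf; moves with the stop
- mark (a point): end, at the leaf's free edge, of the red line (4 mm wide, 54 mm long) across the leaf's brass face; on the hidden underside until the leaf is turned. 45 to 85 mm from the pointer's home toward the jig's -x, fixed for the run; turning the leaf does not shift it along jig x. Its own x axis stays parallel to jig x: pointer and line meet when their coordinates along jig x agree
- glue_pot: bystander: amber jar with black lid, 42 mm wide, 54 mm high, loose; origin under its centre
- beeswax: bystander: yellow wax lump 31 x 46 x 18 mm, loose; origin under its centre
- gum_block: bystander: grey abrasive block 20 x 50 x 12 mm, loose; origin under its centre
- pliers: bystander: flat pliers with red handles, 129 mm long, 10 mm high, loose; origin under their centre
- screwdriver: bystander: blue screwdriver 143 mm long, 16 mm high, loose; origin under its centre
- tape_disc: bystander: dark green disc 32 mm wide, 10 mm high, loose; origin under its centre

How it is judged:
On the way, in this order (a step that is already met when the one before it is completed fails the run):
1. the leaf lies turned right over, brass face up, with the stop still home (value of joint leaf above 3.03 rad and value of joint stop below 0.015 m), for 0.2 s.
2. the stop is pulled out to the red line and held (x of pointer in the frame of mark between -0.005 and 0.005 m and contact force between the fingers and stop above 2 N and value of joint leaf above 3.03 rad), for 0.3 s.
At the end, for the whole second after the job is handed in: the leaf lies turned over within 0.11 rad of flat; the stop's pointer is within 5 mm of the red line along the pull, still (under 10 mm/s), and the fingers are holding the stop (more than 2 N) (all of step 2 and velocity of joint stop between -0.01 and 0.01 m/s); the arm keeps its last pose, push and grip.
It fails at once if the stop is pulled 10 mm or more past the red line (x of pointer in the frame of mark below -0.01 m).
It fails at once if a bystander is moved more than 30 mm (distance of any of glue_pot, beeswax, gum_block, pliers, screwdriver, tape_disc from where it was at the start of the episode above 0.03 m).
It also fails if it takes over 54 s, if anything falls off the work surface, if the arm or the gripper's body presses on something with over 40 N, if the wrist force passes 120 N, or if a joint passes its speed limit or range.

## Working session

There is one attempt and no reset: what is moved stays moved. The work goes in short steps, Python scripts to look and compute and a shell command to move; the robot and the scene stay as the last step left them, time stands still between calls to the robot, and variables do not carry over. Pictures are saved under pics/ and viewed, at most 10 in all, crops included, and the job is handed in when it is done.

```bash
mkdir -p pics; ls
python3 - <<'E'
from plant import ctrl
import cv2,numpy as np
o=ctrl.get_obs();print({k:np.round(v,3) for k,v in o.items()})
for n in("top","scene"):
    s=ctrl.snapshot(n);cv2.imwrite(f'pics/{n}0.png',s["pixels"][:,:,::-1]);np.savez(f'{n}0.npz',**s)
    print(n,np.round(s["intrinsics"],1).tolist(),np.round(s["extrinsics"],3).tolist())
E
```

```text
pics
{'time': np.float64(0.0), 'joint_positions': array([-1.447,  0.427,  0.074,  1.607, -0.034,  1.111, -0.067]), 'dq': array([0.002, 0.   , 0.001, 0.001, 0.001, 0.001, 0.001]), 'effort': array([-3.0000e-03, -9.3582e+01,  3.6650e+00, -4.5421e+01, -4.9000e-02,
        2.0000e-02,  0.0000e+00]), 'eef_pos': array([0.182, 0.649, 0.227]), 'tool_rot': array([-0.   ,  0.136,  0.991, -0.001]), 'wrist_force': array([-0.112, -0.913,  0.057]), 'wrist_torque': array([-0.024, -0.036,  0.016]), 'gripper_force': np.float64(0.0), 'grip_width': np.float64(0.094)}
top [[455.2, 0.0, 282.1], [0.0, 455.2, 210.4], [0.0, 0.0, 1.0]] [[-0.019, -0.991, 0.133, 0.392], [-1.0, 0.019, -0.003, -0.122], [0.0, -0.133, -0.991, 0.981], [0.0, 0.0, 0.0, 1.0]]
scene [[509.2, 0.0, 283.8], [0.0, 509.2, 210.7], [0.0, 0.0, 1.0]] [[-0.233, 0.609, -0.758, 1.53], [0.972, 0.164, -0.167, 0.091], [0.023, -0.776, -0.631, 0.888], [0.0, 0.0, 0.0, 1.0]]
```

View pics/top0.png

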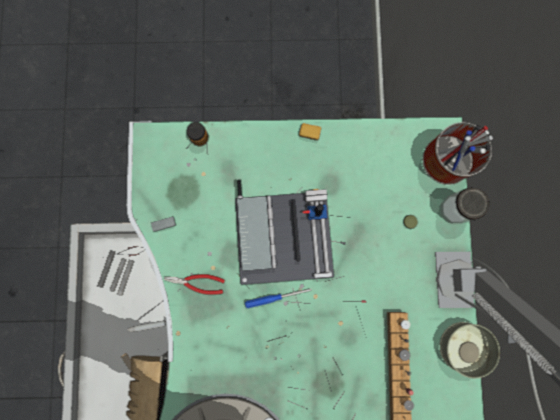

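View pics/scene0.png

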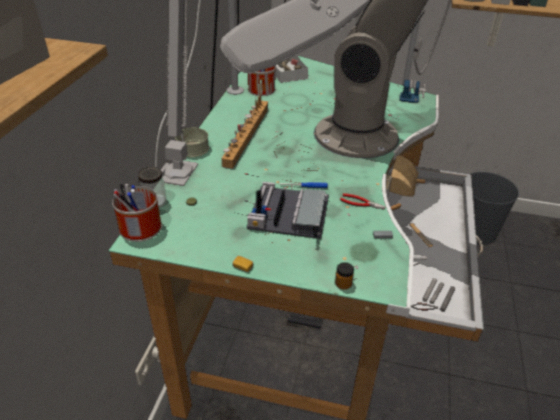

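The top view shows the jig with its leaf (peg at about 239,187), the post near (318,208), and the pointer near (304,212). Jig x points up in the image. I'll zoom in for pixel-level features.

```bash
cat > h.py <<'E'
import numpy as np,cv2
def ray(s,uv,z):
    K,T=s["intrinsics"],s["extrinsics"]
    d=T[:3,:3]@np.linalg.inv(K)@np.array([uv[0],uv[1],1.]);c=T[:3,3]
    return c+d*(z-c[2])/d[2]
def proj(s,p):
    T=s["extrinsics"];q=s["intrinsics"]@(T[:3,:3].T@(np.asarray(p)-T[:3,3]));return q[:2]/q[2]
def crop(s,x0,y0,x1,y1,f,name):
    cv2.imwrite(name,cv2.resize(s["pixels"][y0:y1,x0:x1,::-1],None,fx=f,fy=f,interpolation=cv2.INTER_CUBIC))
E
python3 - <<'E'
from h import *
s=np.load('top0.npz');crop(s,230,174,340,291,5,'pics/c0.png')
px=s["pixels"].astype(int);hsv=cv2.cvtColor(s["pixels"],cv2.COLOR_RGB2HSV)
g=hsv[:,:,2]
sub=px[176:200,230:250].max(2);print(sub)
E
```

```text
[[160 162 161 161 163 169 174 179 181 183 184 188 189 189 190 191 190 192
  192 192]
 [162 163 163 161 162 168 175 176 180 182 184 186 187 190 191 189 190 191
  190 190]
 [161 163 162 160 159 157 163 170 168 165 170 180 185 189 187 187 189 190
  190 191]
 [161 161 162 153 137 122 131 134 117 113 126 157 184 186 188 185 187 189
  192 193]
 [162 161 161 142 110  95  89  73  53  49  75 137 181 189 187 185 188 188
  191 194]
 [166 164 160 138 105  90  79  45  30  29  59 130 182 187 184 184 186 190
  191 191]
 [166 166 159 139 105  94  81  46  34  33  63 134 181 186 184 186 188 188
  194 192]
 [170 167 163 140 107  99  86  52  33  32  62 129 177 187 185 186 189 189
  193 192]
 [171 170 167 144 109 100  91  61  37  37  53 114 166 186 188 190 190 192
  191 194]
 [176 175 171 148 114 105  94  59  37  36  50 109 163 188 189 189 188 190
  194 194]
 [177 178 175 157 127 108  93  60  35  36  48 107 160 190 190 189 189 190
  194 193]
 [181 180 180 177 154 118  97  66  37  34  47  91 153 185 191 188 188 190
  190 192]
 [181 182 184 183 164 127 101  71  40  34  40  88 151 185 189 188 189 189
  190 
[... 240 characters left out ...]
 189 190
  190 192]
 [183 188 190 189 167 125 103  77  41  37  38  73 143 187 192 190 186 190
  189 193]
 [186 188 193 190 164 127 103  77  41  38  37  71 142 189 192 189 188 189
  188 188]
 [183 189 191 191 167 124 103  75  40  41  43  67 138 189 196 191 190 188
  189 187]
 [186 189 189 187 166 126 100  83  70  87  91  91 137 182 195 192 189 188
  188 186]
 [185 186 187 188 168 124 102  99 118 150 159 143 133 154 175 176 172 169
  167 169]
 [186 187 190 188 163 116  95 104 136 165 174 155 127 127 140 139 133 129
  118 116]
 [184 185 186 188 159  96  64  87 108 109 110 106 117 141 154 151 150 150
  146 143]
 [186 185 187 185 156  87  65 107 135 123 116 132 143 151 154 154 154 154
  155 154]]
```

View pics/c0.png

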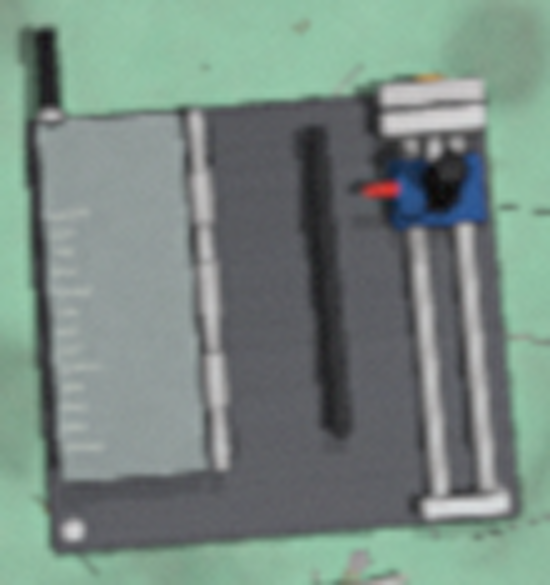

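The crop shows the peg from about (238.7,179) to (239.3,195), the hinge line from (269,196) to (274.5,267), the pointer tip at (303,212), and the post top at (320,206).

Run:
```python
from h import *
s=np.load('top0.npz')
R=lambda u,z:ray(s,u,z)
tip=R((238.7,178.9),.039);base=R((239.3,195.2),.038);h1=R((269.2,196),.038);h2=R((274.4,267.6),.038)
post=R((320,206),.096);ptr=R((302.6,212),.04);bl=R((241,283.7),.01);br=R((333.6,277.5),.01)
for n,p in dict(tip=tip,base=base,h1=h1,h2=h2,post=post,ptr=ptr,bl=bl,br=br).items():print(n,p.round(4))
ax=h1-h2;print('axis yaw',np.degrees(np.arctan2(ax[1],ax[0])),np.linalg.norm(ax)); e=bl-br;print('plate yaw',np.degrees(np.arctan2(-e[0],e[1])),np.linalg.norm(e),'peglen',np.linalg.norm(tip-base))
yaw=np.arctan2(-e[0],e[1]);yaw=(yaw+np.arctan2(ax[1],ax[0]))/2
X=np.array([np.cos(yaw),np.sin(yaw),0]);Y=np.array([-X[1],X[0],0])
for n,p in dict(tip=tip,base=base,h1=h1,h2=h2,post=post,ptr=ptr).items():
    d=p-br;print(n,'jig',(-.130+d@X).round(4),(-.110+d@Y).round(4))
t=ray(np.load('scene0.npz'),(0,0),0)
s2=np.load('scene0.npz')
for n,p in dict(tip=tip,base=base,post=post,ptr=ptr).items():print(n,proj(s2,p).round(1))
crop(s2,235,170,345,252,7,'pics/c1.png')
```

```text
tip [ 0.5866 -0.035   0.039 ]
base [ 0.5519 -0.0359  0.038 ]
h1 [ 0.5491 -0.0986  0.038 ]
h2 [ 0.3998 -0.1071  0.038 ]
post [ 0.5176 -0.1996  0.096 ]
ptr [ 0.5136 -0.1678  0.04  ]
bl [ 0.3677 -0.0357  0.01  ]
br [ 0.3769 -0.2312  0.01  ]
axis yaw 3.2401934813168807 0.14952163968262622
plate yaw 2.711288798395313 0.19567094316632946 peglen 0.034692329713449696
tip jig 0.0896 0.0751
base jig 0.0549 0.0759
h1 jig 0.0488 0.0134
h2 jig -0.1008 0.0128
post jig 0.0121 -0.0857
ptr jig 0.0098 -0.0538
tip [315.2 236.1]
base [317.3 227.5]
post [258.9 191.4]
ptr [271.1 209.3]
```

View pics/c1.png

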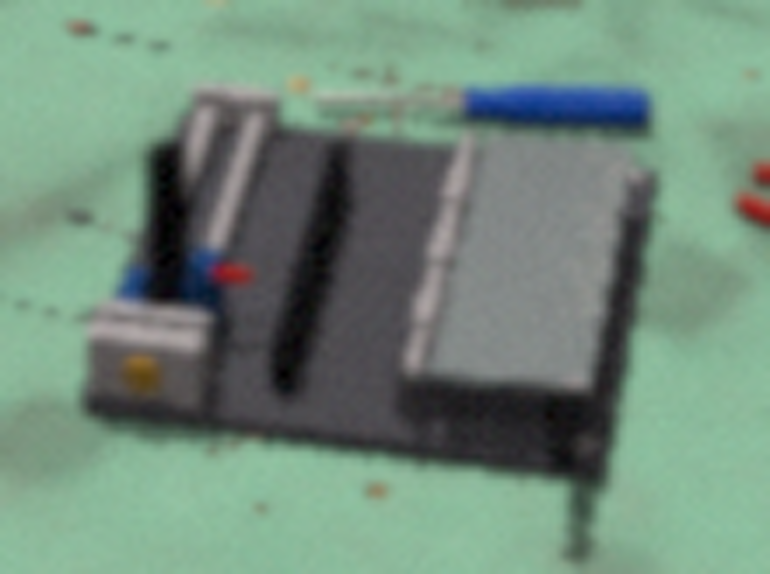

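Run:
```python
from h import *
s=np.load('top0.npz');s2=np.load('scene0.npz')
for z in(0,.01,.02,.03,.036,.045):print(z,proj(s2,ray(s,(238.7,178.9),z)).round(1),ray(s,(238.7,178.9),z).round(4))
print('shadow',proj(s2,ray(s,(235.5,179),0)).round(1))
print(s2["pixels"][222:254,308:328].max(2))
```

```text
0 [315.  249.9] [ 0.5947 -0.0313  0.    ]
0.01 [315.1 246.4] [ 0.5926 -0.0323  0.01  ]
0.02 [315.1 242.9] [ 0.5905 -0.0332  0.02  ]
0.03 [315.1 239.3] [ 0.5885 -0.0341  0.03  ]
0.036 [315.2 237.2] [ 0.5872 -0.0347  0.036 ]
0.045 [315.2 233.9] [ 0.5854 -0.0355  0.045 ]
shadow [317.8 250.3]
[[141 140 136 139 136 139 137 138 137 138 129 102  60  37  43  57 106 158
  184 188]
 [130 128 130 130 131 131 131 135 138 141 134  99  54  39  47  67 120 163
  185 189]
 [ 96  97 100 103 107 112 118 128 136 142 127  94  47  38  45  82 138 178
  186 187]
 [ 57  60  64  67  71  78  85  87 100 101  95  71  40  41  49  92 151 180
  187 185]
 [ 38  46  43  45  47  39  45  47  48  50  52  52  37  43  62  98 155 180
  187 188]
 [ 36  31  38  34  32  24  20  28  27  25  32  37  38  48  72 115 162 181
  186 184]
 [ 30  34  35  32  26  17  21  26  27  26  28  33  38  48  76 131 165 182
  183 187]
 [ 33  30  29  34  32  15  20  22  19  21  31  31  34  43  74 127 168 179
  184 186]
 [ 37  37  39  35  32  29  21  26  23  26  30  32  42  42  82 135 176 185
  188 189]
 [ 40  44  40  44  38  26  24  26  20  28  36
[... 1210 characters left out ...]
 178 177
  181 179]
 [184 182 182 181 178 179 177 159 126 102 107 139 164 173 174 178 179 179
  181 181]
 [182 179 179 179 179 174 170 154 126  99 100 122 152 170 167 172 173 175
  178 180]
 [181 179 181 181 177 175 165 140 113  95  97 124 149 158 165 165 169 170
  173 175]
 [184 182 182 182 181 173 164 136 113 101 108 132 147 157 161 163 165 165
  167 169]
 [183 184 183 181 179 173 168 160 144 128 133 146 153 157 158 160 160 163
  164 166]
 [186 189 184 182 181 175 174 170 164 152 148 154 154 155 155 157 156 159
  162 165]
 [187 185 182 183 177 177 174 173 167 162 158 153 156 154 153 157 155 161
  164 163]
 [187 184 183 183 182 181 174 174 170 162 156 152 153 155 155 156 159 158
  160 166]]
```

```bash
cat >> h.py <<'E'
from scipy.spatial.transform import Rotation as Ro
from plant import ctrl
def go(p,yawdeg=None):
    "shift mm / rotvec deg in tool axes to reach TCP p, tool down with tool y at yawdeg+90"
    o=ctrl.get_obs();R0=Ro.from_quat(o["tool_rot"],scalar_first=True)
    sh=R0.inv().apply(np.array(p)-o["eef_pos"])*1000
    rv=np.zeros(3)
    if yawdeg is not None:
        y=np.radians(yawdeg);X=np.array([np.cos(y),np.sin(y),0]);Y=np.array([-X[1],X[0],0])
        rv=np.degrees((R0.inv()*Ro.from_matrix(np.c_[-X,Y,[0,0,-1]])).as_rotvec())
    print(o["time"],'pos',o["eef_pos"].round(4),'shift',sh.round(1),'rot',rv.round(1))
E
python3 -c "
from h import *
go([.571,-.0355,.16],3)"
```

```text
0.1 pos [0.1825 0.6495 0.2269] shift [-559.3 -554.3   67.5] rot [ -0.1  -0.  -18.7]
```

```bash
python3 -m pendant '-43 -43 0 0 0 -2 94; -86 -85 0 0 0 -4 94; -129 -128 0 0 0 -6 94; -172 -170 0 0 0 -8 94; -215 -213 0 0 0 -10 94; -258 -256 0 0 0 -12 94; -301 -298 0 0 0 -14 94; -344 -341 0 0 0 -16 94; -387 -384 0 0 0 -18 94; -430 -426 0 0 0 -18.7 94'; python3 -c "
from h import *
go([.571,-.0355,.16],3)"
```

```text
time: 1.35
eef_pos: [0.4818, 0.1215, 0.2276]
tool_rot: [0.0, -0.027, 1.0, 0.0]
wrist_force: [0.1, 0.6, 0.1]
grip_width: 0.0938
gripper_force: 0.0
1.35 pos [0.4818 0.1215 0.2276] shift [ -80.6 -161.6   67.6] rot [0.  0.  0.1]
```

```bash
python3 -m pendant '-27 -54 20 0 0 0 94; -54 -108 45 0 0 0 94; -79 -158 67 0 0 0 60; -79 -161 67 0 0 0 40; -79 -161 67 0 0 0 40; -79 -161 67 0 0 0 40'
python3 - <<'E'
from h import *
go([.571,-.0355,.16],3)
s=ctrl.snapshot("wrist");np.savez('w1.npz',**s);cv2.imwrite('pics/w1.png',s["pixels"][:,:,::-1])
print(s["intrinsics"].round(1).tolist(),s["extrinsics"].round(3).tolist())
for p in([.587,-.0347,.036],[.571,-.0355,.036],[.552,-.0359,.036]):print(proj(s,p))
E
```

```text
time: 2.1
eef_pos: [0.5685, -0.0317, 0.1609]
tool_rot: [0.0, -0.027, 1.0, 0.0]
wrist_force: [1.0, 1.0, -0.2]
grip_width: 0.0573
gripper_force: 0.0
2.1 pos [ 0.5685 -0.0317  0.1609] shift [-2.3 -3.9  0.9] rot [0.  0.  0.1]
[[325.0, 0.0, 282.6], [0.0, 325.0, 207.0], [0.0, 0.0, 1.0]] [[-0.055, 0.965, 0.255, 0.494], [0.998, 0.053, 0.015, -0.035], [0.001, 0.255, -0.967, 0.318], [0.0, 0.0, 0.0, 1.0]]
[277.41988224 226.76584382]
[277.437489   209.83899077]
[278.0794534  189.14668315]
```

View pics/w1.png

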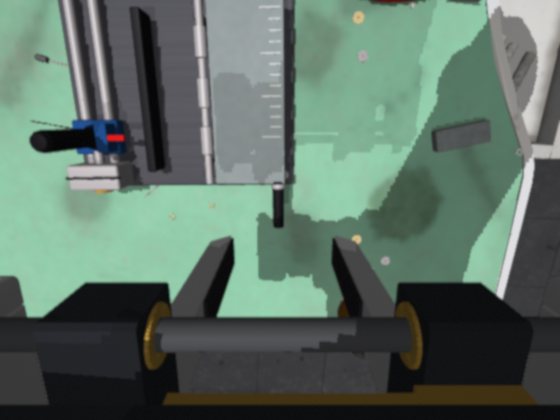

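Peg tip at (278,227) matches the prediction, so the peg pose is confirmed. The post top is at (42,141), the pointer tip at (125,138), and the hinge runs (198,0)-(209,183).

Run:
```python
from h import *
s=np.load('w1.npz')
a,b=ray(s,(209.5,183),.038),ray(s,(199,2),.038);d=a-b
print('hinge',a.round(4),b.round(4),np.degrees(np.arctan2(d[1],d[0])))
print('leaf edge',ray(s,(285,183),.038).round(4),'posttop',ray(s,(41,141),.096).round(4),'ptr',ray(s,(125,138),.04).round(4),'block',ray(s,(70,189),.01).round(4),ray(s,(119,167),.04).round(4))
go([.571,-.0352,.033],3)
```

```text
hinge [ 0.5494 -0.0961  0.038 ] [ 0.4092 -0.1038  0.038 ] 3.1376612058952347
leaf edge [ 0.5458 -0.0301  0.038 ] posttop [ 0.5154 -0.1963  0.096 ] ptr [ 0.5146 -0.1663  0.04  ] block [ 0.5683 -0.2367  0.01  ] [ 0.5393 -0.1731  0.04  ]
2.15 pos [ 0.5686 -0.0317  0.161 ] shift [ -2.1  -3.7 128. ] rot [0.  0.  0.1]
```

```bash
python3 -m pendant '-2 -3.7 50 0 0 0 40; -2 -3.7 95 0 0 0 40; -2 -3.7 122 0 0 0 40; -2 -3.7 122 0 0 0 40; -2 -3.7 122 0 0 0 4; -2 -3.7 122 0 0 0 4;  -2 -3.7 122 0 0 0 4;  -2 -3.7 122 0 0 0 4; -2 -3.7 122 0 0 0 4' 12;python3 -c "
from h import *
go([.571,-.0352,.039],3)"
```

```text
time: 3.28
eef_pos: [0.5712, -0.0358, 0.0389]
tool_rot: [0.0, -0.027, 1.0, 0.0]
wrist_force: [0.5, 6.1, 0.7]
grip_width: 0.0096
gripper_force: 12.0
3.275 pos [ 0.5712 -0.0358  0.0389] shift [ 0.2  0.6 -0.1] rot [0.1 0.  0.1]
```

```bash
python3 -m pendant '0 -0.7 -9.4 0 0 0 4; 0 -2.9 -18.5 0 0 0 4; 0 -6.5 -27.2 0 0 0 4; 0 -11.5 -35.3 0 0 0 4; 0 -17.6 -42.4 0 0 0 4; 0 -24.7 -48.5 0 0 0 4; 0 -32.8 -53.5 0 0 0 4; 0 -41.5 -57.1 0 0 0 4; 0 -50.6 -59.3 0 0 0 4; 0 -60 -60 0 0 0 4';python3 -c "
from h import *
go([.571,-.0352,.039],3)"
```

```text
time: 4.53
eef_pos: [0.5742, -0.0974, 0.0988]
tool_rot: [0.0, -0.026, 1.0, -0.0]
wrist_force: [3.3, 2.7, 0.1]
grip_width: 0.0098
gripper_force: 12.0
4.525 pos [ 0.5742 -0.0974  0.0988] shift [-0.  62.3 59.8] rot [-0.  0.  0.]
```

```bash
python3 -m pendant '0 -9.4 0.7 0 0 0 4; 0 -18.5 2.9 0 0 0 4; 0 -27.2 6.5 0 0 0 4; 0 -35.3 11.5 0 0 0 4; 0 -42.4 17.6 0 0 0 4; 0 -48.5 24.7 0 0 0 4; 0 -53.5 32.8 0 0 0 4; 0 -57.1 41.5 0 0 0 4; 0 -59.3 50.6 0 0 0 4; 0 -60 60.5 0 0 0 4';python3 -m pendant '0 0 0 0 0 0 4;0 0 0.5 0 0 0 4;0 0 0.5 0 0 0 4'; python3 -c "
from h import *
go([.571,-.0352,.039],3)"
```

```text
time: 5.78
eef_pos: [0.5774, -0.1557, 0.0377]
tool_rot: [0.0, -0.027, 1.0, 0.001]
wrist_force: [-1.9, 11.3, 18.9]
grip_width: 0.0096
gripper_force: 12.0
time: 6.15
eef_pos: [0.5773, -0.1557, 0.0369]
tool_rot: [-0.0, -0.027, 1.0, 0.0]
wrist_force: [1.9, 7.3, -2.0]
grip_width: 0.0098
gripper_force: 12.0
6.15 pos [ 0.5773 -0.1557  0.0369] shift [-1.000e-01  1.206e+02 -2.000e+00] rot [ 0.  -0.   0.1]
```

```bash
python3 -m pendant '0 0 0 0 0 0 20;0 0 0 0 0 0 20; 0 0 -30 0 0 0 20; 0 0 -80 0 0 0 20; 0 0 -130 0 0 0 20; 0 0 -150 0 0 0 20; 0 0 -150 0 0 0 20'
python3 - <<'E'
from h import *
go([.571,-.0352,.039],3)
for n in("top","wrist"):
    s=ctrl.snapshot(n);np.savez(n+'2.npz',**s);
    if n=="top":
        crop(s,230,174,340,291,5,'pics/c2.png')
    else: cv2.imwrite('pics/w2.png',s["pixels"][:,:,::-1])
E
```

```text
time: 7.02
eef_pos: [0.5779, -0.1571, 0.1889]
tool_rot: [0.001, -0.026, 1.0, -0.0]
wrist_force: [0.4, -0.2, -0.6]
grip_width: 0.0198
gripper_force: 0.0
7.025 pos [ 0.5779 -0.1571  0.1889] shift [  0.9 122.2 149.9] rot [-0.   0.2 -0. ]
```

View pics/w2.png

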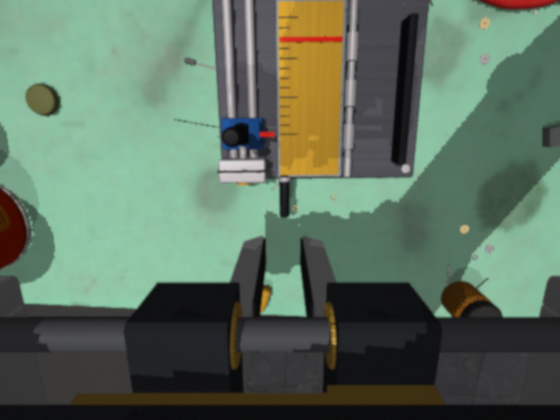

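The wrist view shows the leaf flat with its brass face up, the red line at row ~39 (cols 279-342), the pointer tip at (275,134), and the post top at (233,135).

Run:
```python
from h import *
s=np.load('wrist2.npz')
h=cv2.cvtColor(s["pixels"],cv2.COLOR_RGB2HSV)
m=((h[...,0]<6)|(h[...,0]>174))&(h[...,1]>170)&(h[...,2]>90);m=m.astype(np.uint8)
X=np.array([np.cos(np.radians(3.1)),np.sin(np.radians(3.1)),0]);Y=np.array([-X[1],X[0],0])
n,l,st,c=cv2.connectedComponentsWithStats(m)
for i in range(1,n):
    if st[i][4]>15 and 200<c[i][0]<400 and c[i][1]<200:
        v,u=np.where(l==i);f=np.polyfit(u,v,1) 
        for uu in (u.min(),u.max()): 
            p=ray(s,(uu,np.polyval(f,uu)),.0385 if len(u)>150 else .04);print(st[i],uu,p.round(4),'along',(p@X).round(4),(p@Y).round(4))
post=ray(s,(235,135),.096);print('post',post.round(4),(post@X).round(4),(post@Y).round(4))
t=np.load('top2.npz')
for P in (post,ray(s,(275,134),.04)):print('top px',proj(t,P).round(1))
b=t["pixels"];print(b[200:213,312:328].max(2))
```

```text
[280  37  62   5 200] 280 [ 0.4347 -0.166   0.0385] along 0.4251 -0.1893
[280  37  62   5 200] 341 [ 0.4315 -0.1138  0.0385] along 0.4247 -0.137
[260 131  14   6  69] 260 [ 0.5147 -0.1802  0.04  ] along 0.5042 -0.2078
[260 131  14   6  69] 273 [ 0.5142 -0.1683  0.04  ] along 0.5043 -0.1959
post [ 0.5143 -0.1952  0.096 ] 0.503 -0.2227
top px [317.8 207.7]
top px [302.  211.8]
[[131 134 130 131 129 129 128 124 126 126 120 120 120 117 114 111]
 [132 132 131 130 131 125 127 126 124 121 121 119 118 116 114 111]
 [133 130 130 127 128 128 127 125 122 124 118 118 116 115 115 112]
 [131 130 131 130 128 129 125 125 123 123 119 118 117 114 112 109]
 [132 129 130 130 128 127 126 125 123 122 120 118 118 115 111 109]
 [131 129 128 130 126 125 126 124 122 118 118 117 115 115 112 111]
 [130 131 128 128 127 128 123 123 123 119 118 117 114 114 109 111]
 [133 127 129 127 126 126 123 123 118 120 117 116 116 112 109 106]
 [131 130 127 127 126 124 123 122 120 119 119 116 114 112 108 107]
 [128 128 127 124 126 125 125 121 120 117 114 116 113 110 107 104]
 [129 129 127 127 125 126 124 124 120 118 119 115 114 112 108 103]
 [129 129 129 124 127 122 122 119 118 118 116 113 112 109 107 103]
 [130 128 127 126 125 124 124 121 118 116 114 115 110 109 106 100]]
```

View pics/c2.png

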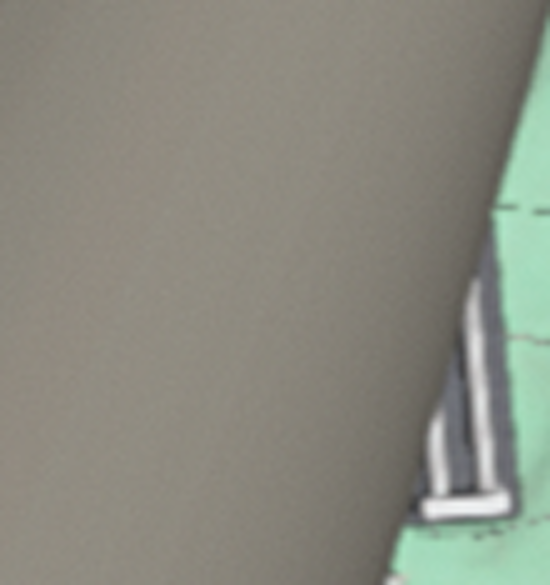

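```bash
python3 -c "
from h import *
go([.515,-.1969,.077],3.1)"
```

```text
7.125 pos [ 0.5768 -0.1567  0.1868] shift [ 63.8 -36.9 109.8] rot [ 0.  -0.  -0.1]
```

```bash
python3 -m pendant '32 -18 0 0 0 0 60; 64 -37 0 0 0 0 60; 64 -37 20 0 0 0 60; 64 -37 20 0 0 0 60; 64 -37 20 0 0 0 60'
python3 - <<'E'
from h import *
s=ctrl.snapshot("wrist");np.savez('w3.npz',**s);cv2.imwrite('pics/w3.png',s["pixels"][:,:,::-1])
go([.515,-.1969,.077],3.1)
for z in(.096,.06):print(proj(s,[.515,-.1969,z]).round(1))
E
```

```text
time: 7.75
eef_pos: [0.5153, -0.1968, 0.1672]
tool_rot: [-0.001, -0.026, 1.0, -0.0]
wrist_force: [-0.8, 0.7, -0.0]
grip_width: 0.0599
gripper_force: 0.0
7.8 pos [ 0.5155 -0.1968  0.1675] shift [ 0.4 -0.  90.5] rot [-0.  -0.  -0.1]
[281.6 225.8]
[281.8 212.6]
```

View pics/w3.png

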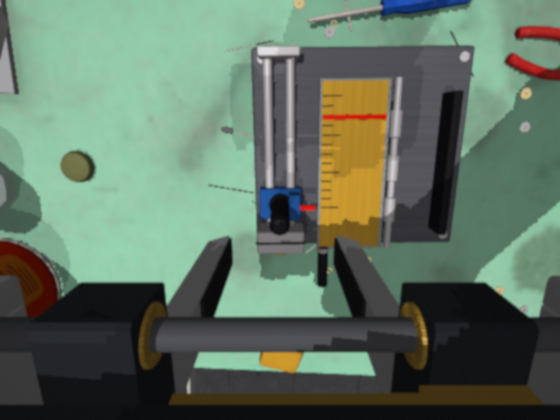

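The post top at (280,225) is within 1 mm of the prediction, so I'll descend and grip.

```bash
python3 -m pendant '0 -0.7 45 0 0 0 60; 0 -0.7 90 0 0 0 60; 0 -0.7 90 0 0 0 60; 0 -0.7 90 0 0 0 10; 0 -0.7 90 0 0 0 10; 0 -0.7 90 0 0 0 10; 0 -0.7 90 0 0 0 10; 0 -0.7 90 0 0 0 10; 0 -0.7 90 0 0 0 10' 45
python3 - <<'E'
from h import *
s=ctrl.snapshot("wrist");np.savez('w4.npz',**s)
go([.515,-.1969,.077],3.1)
E
```

```text
time: 8.93
eef_pos: [0.5155, -0.1992, 0.078]
tool_rot: [0.001, -0.026, 1.0, -0.001]
wrist_force: [0.8, -7.4, 1.8]
grip_width: 0.0149
gripper_force: 45.0
8.975 pos [ 0.5155 -0.1992  0.078 ] shift [0.4 2.3 1. ] rot [-0.1  0.1 -0.1]
```

```bash
python3 -m pendant '8 0 0 0 0 0 10; 18 0 0 0 0 0 10; 28 0 0 0 0 0 10; 38 0 0 0 0 0 10; 48 0 0 0 0 0 10; 58 0 0 0 0 0 10; 66 0 0 0 0 0 10; 70 0 0 0 0 0 10; 70 0 0 0 0 0 10; 70 0 0 0 0 0 10'
python3 - <<'E'
from h import *
s=ctrl.snapshot("wrist");np.savez('w5.npz',**s);cv2.imwrite('pics/w5.png',s["pixels"][:,:,::-1])
go([.515,-.1969,.077],3.1)
E
```

```text
time: 10.22
eef_pos: [0.4473, -0.2033, 0.078]
tool_rot: [0.002, -0.026, 1.0, -0.002]
wrist_force: [10.9, -13.4, -12.7]
grip_width: 0.0153
gripper_force: 45.0
10.275 pos [ 0.4473 -0.2033  0.078 ] shift [-67.9   2.9   1.3] rot [-0.2  0.2 -0.1]
```

View pics/w5.png

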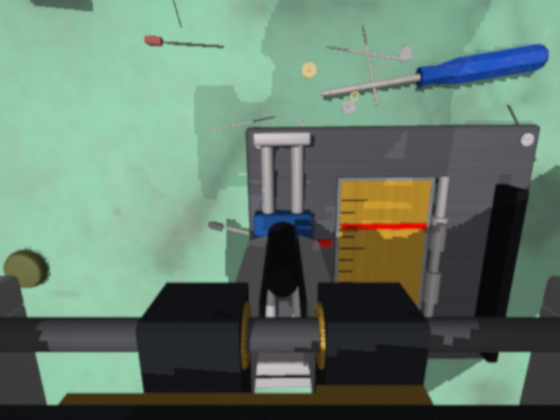

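The stop is held by its post. The pointer is at (326,243) and the red line at row ~227, so the pointer is still short of it. I'll measure the rest.

```bash
cat > gap.py <<'E'
from h import *
s=ctrl.snapshot("wrist")
h=cv2.cvtColor(s["pixels"],cv2.COLOR_RGB2HSV)
m=(((h[...,0]<6)|(h[...,0]>174))&(h[...,1]>170)&(h[...,2]>90)).astype(np.uint8);m[:150]=0;m[285:]=0;m[:,:300]=0;m[:,450:]=0
a=np.radians(3.1);X=np.array([np.cos(a),np.sin(a),0])
n,l,st,c=cv2.connectedComponentsWithStats(m)
for i in range(1,n):
    if st[i][4]>15:
        line=st[i][2]>40; v,u=np.where(l==i)
        U=u.min() if line else u.max(); f=np.polyfit(u,v,1) if line else [0,v.mean()]
        p=ray(s,(U,np.polyval(f,U)),.0385 if line else .04);print(st[i],'line' if line else 'ptr',p.round(4),'along',(p@X).round(4))
o=ctrl.get_obs();print(o["time"],o["eef_pos"].round(4),o["gripper_force"],o["dq"].round(3).max())
E
python3 gap.py
```

```text
[342 224  85   5 344] line [ 0.4354 -0.1656  0.0385] along 0.4258
[319 240  13   7  83] ptr [ 0.4462 -0.1718  0.04  ] along 0.4362
10.325 [ 0.4473 -0.2033  0.078 ] 44.99524866230786 0.001
```

```bash
python3 -m pendant '3 0 0 0 0 0 10; 6 0 0 0 0 0 10; 9 0 0 0 0 0 10; 10.5 0 0 0 0 0 10; 10.5 0 0 0 0 0 10; 10.5 0 0 0 0 0 10; 10.5 0 0 0 0 0 10; 10.5 0 0 0 0 0 10'; python3 gap.py
```

```text
time: 11.32
eef_pos: [0.437, -0.2039, 0.078]
tool_rot: [0.002, -0.026, 1.0, -0.002]
wrist_force: [11.6, -13.1, -15.8]
grip_width: 0.0149
gripper_force: 45.0
[341 239  84   5 346] line [ 0.4354 -0.1658  0.0385] along 0.4258
[319 240  13   7  83] ptr [ 0.436  -0.1724  0.04  ] along 0.426
11.375 [ 0.4371 -0.2039  0.0781] 44.99410282820463 0.001
```

```bash
python3 -m pendant '0 0 0 0 0 0 10;0 0 0 0 0 0 10;0 0 0 0 0 0 10'; python3 gap.py; python3 -c "
from plant import ctrl
print(ctrl.hand_in())"
```

```text
time: 11.75
eef_pos: [0.437, -0.2039, 0.078]
tool_rot: [0.002, -0.026, 1.0, -0.002]
wrist_force: [12.3, -14.3, -15.0]
grip_width: 0.0151
gripper_force: 45.0
[341 239  84   5 348] line [ 0.4354 -0.1658  0.0385] along 0.4258
[319 240  13   7  83] ptr [ 0.436  -0.1724  0.04  ] along 0.426
11.8 [ 0.437  -0.2039  0.078 ] 44.99413657234982 0.001
the job is handed in; nothing more can be done
None
```

I handed the job in at 11.8 s: the leaf is turned over brass side up, and the gripper is still holding the stop (45 N) with its pointer measured 0.2 mm from the red line; the judge returned no result.

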